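# Load a display bezel face up in the assembly nest and lock the clamp collar

### The job

Take the white display bezel out of its blue slotted stand and lay it in the pocket of the aluminium nest with its dark display window facing up, its green back part down inside the pocket so that the white flange lies flat on the nest (either way round end to end). Then turn the clamp collar by its red pin until its white pointer line is at the red mark, so that the steel toe lies over the end of the bezel. Leave the screwdriver, tape roll, bottle and basket where they are.

Things in the scene. Friction and masses are not known exactly. Their poses are not given: they have to be found in the camera images.
- bezel: White flange plate 90 mm long (own z), 52 wide (y), 5 thick (x), with a green block 80 x 40 x 4 mm centred on its back; 70 g. Front: dark window, an orange bar at each end. Starts on edge in the stand. Origin: middle of the lower short edge; z along the length (up at the start), x out of the display face: face at x = +4.5 mm, flange back -0.5, block back -4.5. Grip across the 52 or 9 mm.
- bezel_face (a point): Centre of the bezel's display face; same axes as bezel.
- stand: Fixed stand: black plate 75 x 85 x 8 mm with two blue ribs (each 36 mm long in own y, 10 mm thick, tops at 28 mm) leaving a slot 11 mm wide and 20 mm deep along own y; slot floor at 8 mm. The bezel stands in the slot. Origin: centre of the underside.
- nest: Fixed nest: grey base 8 mm high, aluminium block 100 (own x) x 52 mm (y), top at 36 mm, room for fingers beside it. Pocket in its top, centred, 85 (x) x 43 mm, 8 deep, takes the green block; the flange rests on its rim, face then at 41 mm. End fences: inner faces x = +-48 mm, tops at 38. Clamp axis at x = +76 mm on a plate with top at 40 mm. Origin: under the block's centre.
- nest_seat (a point): Centre of the pocket at the height of the block's top (36 mm above the nest's underside); axes as nest.
- clamp (a joint): Collar angle (rad), vertical axis, counter-clockwise positive from above. 0 = locked: toe along the nest's -x over the bezel's end, white line at the red mark on the plate's +x side. +1.57: toe along the nest's -y, open. Range -0.35 to 1.6, no stop at 0, stays where left. Black collar 34 mm wide, top at 54 mm; steel toe 42 mm long from the axis, 12 wide, 43 to 52 mm above the nest's underside.
- clamp_pin (a point): Centre of the top of the red pin on the toe: an upright round pin 12 mm across, 26 mm from the collar's axis, standing 18 mm above the toe; top 70 mm above the nest's underside.
- screwdriver: Bystander: screwdriver 160 mm long lying along own x. Leave alone.
- tape: Bystander: yellow roll of tape, 56 mm across, 20 mm high, origin under its centre. Leave alone.
- bottle: Bystander: white bottle 64 mm across, 190 mm high, origin under its centre. Leave alone.
- basket: Bystander: white open basket 170 x 130 x 70 mm, origin under its centre. Leave alone.
Mind the look-alikes: they are no part of the job. What is shaped like the nest but turquoise is not meant.

How it is judged (in metres and radians):
On the way, in this order (a step that is already met when the one before it is completed fails the run):
1. the bezel lies seated in the pocket, display face up, with the clamp still open (horizontal distance between bezel_face and nest_seat below 0.004 m and z of bezel_face in the frame of nest between 0.0385 and 0.0425 m and angle between bezel's own x axis and vertical below 0.03 rad and angle between the z axis of bezel and the x axis of nest, either way round below 0.1 rad and value of joint clamp above 0.5 rad), for 0.2 s.
2. the clamp collar is turned to its mark over the seated bezel (horizontal distance between bezel_face and nest_seat below 0.004 m and z of bezel_face in the frame of nest between 0.0385 and 0.0425 m and angle between bezel's own x axis and vertical below 0.03 rad and angle between the z axis of bezel and the x axis of nest, either way round below 0.1 rad and value of joint clamp between -0.15 and 0.15 rad), for 0.2 s.
At the end, for the whole second after the job is handed in: Bezel in the pocket, display face up, either way round: face centre within 4 mm of the pocket centre in plan and 38.5-42.5 mm above the nest's underside, level to 0.03 rad, lengthwise to 0.1 rad. Clamp within 0.15 rad of its mark. Both at rest (all of step 2 and linear speed of bezel below 0.02 m/s and velocity of joint clamp between -0.05 and 0.05 rad/s); the robot touches nothing.
It fails at once if the screwdriver is moved more than 30 mm (distance of screwdriver from where it was at the start of the episode above 0.03 m).
It fails at once if the tape is moved more than 30 mm (distance of tape from where it was at the start of the episode above 0.03 m).
It fails at once if the bottle is moved more than 30 mm (distance of bottle from where it was at the start of the episode above 0.03 m).
It fails at once if the basket is moved more than 30 mm (distance of basket from where it was at the start of the episode above 0.03 m).
It also fails if it takes over 67 s, if anything falls off the work surface, if the arm or the gripper's body presses on something with over 40 N, if the wrist force passes 120 N, or if a joint passes its speed limit or range.

### The arm

A 6-joint arm with a two-finger parallel gripper is mounted at the origin on the work surface. World frame = base frame: x ahead of the robot, y to its left, z up, the work surface at z = 0. Lengths are in mm, angles in rad, forces in N, time in s.
With the tool pointing down it reaches from about 350 to 975 mm from the base axis. Payload 7.1 kg.
Tool frame: the origin (TCP) lies on the front face of the gripper's body, between the roots of the fingers; the fingertips stand 80 mm ahead of it and the grasp point (between the pads) lies 61 mm ahead of it (env.tips_ahead is the distance from the TCP to the fingertips, in mm); z points along the fingers, y is the direction in which the jaws open and shut (so a half turn about z gives the same grasp; the last joint's range is limited). The gripper opens to 88 mm and grips with 3 to 60 N. Pads are 20 mm wide; open, the fingers measure 115 mm over their backs; the gripper's body (75 mm by 178 mm) begins 61 mm behind the grasp point.
Start: joints at [1.232, 0.423, 1.63, -0, 1.089, -0.019], TCP at [196.454, 593.306, 302.675] pointing down, gripper open.
Joint ranges: [-3, 3], [-0.9, 2.11], [0.09, 2.58], [-1.31, 4.45], [0.11, 2.69], [-2.54, 2.54]. Speed limits (rad/s): [2.39, 2.39, 3.01, 3.14, 3.14, 3.14].

### API

Orientations are given as a unit quaternion [x, y, z, w].
In Python, from station import env, set_gripper, viewer, workorder gives the robot as it stands. Calls block until the motion is done:
- env.reach(position, orientation): joint-space move of the TCP to a pose.
- env.move_l(position, rot=None, rate=150, f_stop=None): straight line of the TCP; rot=None keeps the orientation; rate is the mean speed in mm/s. With f_stop (N) it stops when the force on the tool has changed by that much, and returns True; else False.
- env.move_joints(angles): joint-space move.
- set_gripper(opening): finger opening in mm; the grip force is fixed at half the most; returns when the fingers have stopped.
- env.hold(seconds).
- env.ik(position, orientation): joint angles nearest the present ones, or None.
- env.read_state(): the state.
- viewer.camera(name): name is "scene" or "top"; returns the picture (420x560x3 uint8, blue, green, red); there is no depth.
- viewer.camera_params(name): a dict with "fx", "fy", "cx", "cy" (pixels), "pose" (4x4, takes a point from camera to world coordinates). Camera axes: x right, y up, looking along -z (the intrinsics and any distortion apply to the point x, -y, -z); pixel columns grow to the right and rows downward; lengths in mm; the calibration is good to about 2 mm. A picture is of the moment at which its call begins. camera_params takes no time and is no camera call.
A pose or a line that the arm cannot do raises env.IKError and nothing moves.
- workorder.sign_off(): hands the job in, once; it reports no verdict.
The state is a dict: "time_s": time; "qpos": joint angles; "dq": joint speeds; "tau": joint torques, N m; "tool_pos": TCP position; "orientation": TCP orientation; "force": force on the tool from outside, world axes, zero at the start; "wrist_torque": the same for the moment, N m; "width": finger opening in mm.
Only numpy, scipy, OpenCV 4.12 (cv2) and the standard library are available. Lean on these libraries where they do the work, as an engineer would, in place of code of your own. Each camera call takes 0.05 s, during which the arm holds its last target. There are 200 camera calls.

## Working session

There is one attempt and no reset: what is moved stays moved. The work goes in short steps, each a Python script; the robot and the scene stay as the last script left them, time stands still between calls to the robot, and variables do not carry over. Pictures are saved under pics/ and viewed, about 8 in all and at most 12, crops included, and the job is handed in when it is done.

```bash
mkdir -p pics; ls
python3 - <<'E'
from station import env, viewer
import cv2
for n in("scene","top"):
    im=viewer.camera(n); cv2.imwrite(f"pics/{n}0.png",im)
    p=viewer.camera_params(n); print(n,p)
E
```

```text
pics
scene {'fx': 441.3937333879236, 'fy': 441.3937333879236, 'cx': 282.4584875088435, 'cy': 209.07154559877168, 'pose': array([[-6.53567115e-01, -6.02902243e-01,  4.57557549e-01,
         1.08446338e+03],
       [ 7.56851972e-01, -5.24606631e-01,  3.89824287e-01,
         4.63893982e+02],
       [ 5.01178703e-03,  6.01079668e-01,  7.99173395e-01,
         1.01924732e+03],
       [ 0.00000000e+00,  0.00000000e+00,  0.00000000e+00,
         1.00000000e+00]])}
top {'fx': 445.4532168188202, 'fy': 445.4532168188202, 'cx': 277.20753156041536, 'cy': 209.88104286539243, 'pose': array([[-1.15777841e-02,  9.99012311e-01, -4.28993830e-02,
         4.58147937e+02],
       [-9.99930369e-01, -1.14691488e-02,  2.77759578e-03,
        -7.62494870e+00],
       [ 2.28283297e-03,  4.29285543e-02,  9.99075537e-01,
         1.41171124e+03],
       [ 0.00000000e+00,  0.00000000e+00,  0.00000000e+00,
         1.00000000e+00]])}
```

View pics/scene0.png

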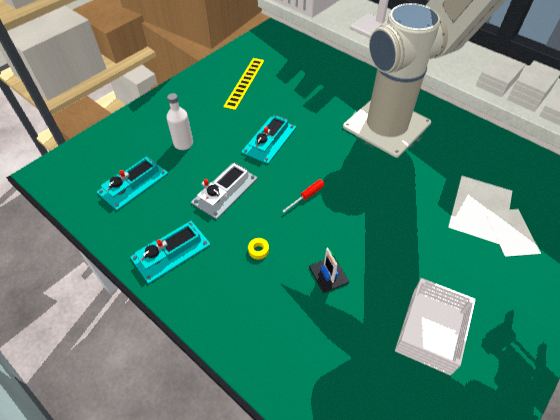

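View pics/top0.png

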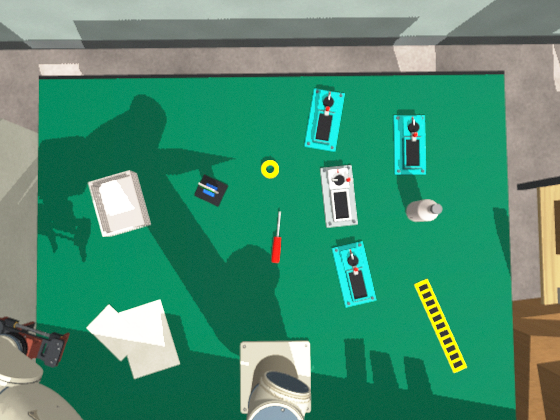

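The real nest is the grey and aluminium one: top (339,196), scene (224,190). The three turquoise ones, top (325,118), (410,144), (354,273), are look-alikes. The stand is at top (211,189), scene (328,270). I'll confirm this in one enlarged crop.

Run:
```python
import cv2,numpy as np
s=cv2.imread("pics/scene0.png");t=cv2.imread("pics/top0.png")
def c(im,x,y,w=80,h=60,):return cv2.resize(im[y:y+h,x:x+w],(400,300),interpolation=cv2.INTER_CUBIC)
m=np.vstack([np.hstack([c(t,300,160,),c(t,171,160)]),np.hstack([c(s,185,158),c(s,290,238)])])
cv2.imwrite("pics/crop1.png",m)
```

```text
(no output)
```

View pics/crop1.png

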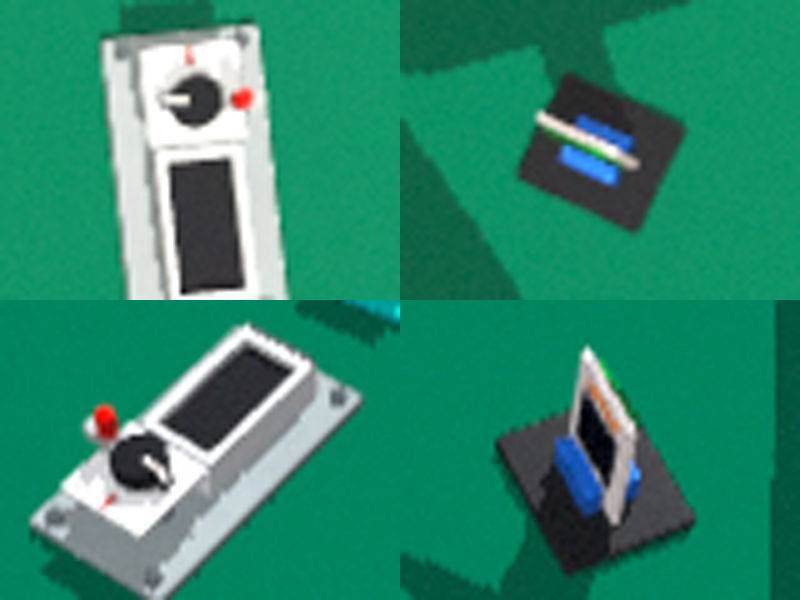

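Nest: block pocket and clamp open confirmed, with the pin toward nest -y. Bezel: display face toward world +x (up and right in the top view), green back toward the robot. Next I fit the poses.

```bash
cat > h.py <<'E'
import numpy as np, cv2
from scipy.optimize import least_squares
from scipy.spatial.transform import Rotation as R
from station import env,set_gripper,viewer
P={n:viewer.camera_params(n) for n in("scene","top")}
def proj(n,p):
    p=np.atleast_2d(p);c=P[n];T=np.linalg.inv(c["pose"]);q=p@T[:3,:3].T+T[:3,3]
    return np.c_[c["cx"]+c["fx"]*q[:,0]/-q[:,2],c["cy"]-c["fy"]*q[:,1]/-q[:,2]]
def place(v,m):  # v=x,y,yaw
    m=np.atleast_2d(m);c,s=np.cos(v[2]),np.sin(v[2])
    return np.c_[v[0]+c*m[:,0]-s*m[:,1],v[1]+s*m[:,0]+c*m[:,1],m[:,2]]
def un(tile,uv,off): # crop px -> image px, scale 5
    return (np.array(uv)-np.array(tile)+.5)/5-.5+np.array(off)
def fit(obs,v0):
    f=lambda v:np.concatenate([(proj(n,place(v,m))-uv).ravel() for n,m,uv in obs])
    r=least_squares(f,v0,loss="soft_l1",x_scale=[10,10,.1]);return r.x,r.fun
def toolR(z,y):
    z=np.array(z)/np.linalg.norm(z);y=y-np.dot(y,z)*z;y/=np.linalg.norm(y)
    return R.from_matrix(np.c_[np.cross(y,z),y,z]).as_quat()
E
cat > fit1.py <<'E'
from h import *
np.set_printoptions(precision=2,suppress=True)
pc=[[42.5,21.5,36],[42.5,-21.5,36],[-42.5,-21.5,36],[-42.5,21.5,36],[76,0,54]]
t=un((0,0),[(169,160),(231,156),(245,290),(181,296),(195,100)],(300,160))
s=un((0,300),[(212,425),(160,395),(248,338),(292,366),(140,463)],(185,158))
for o in([("top",pc,t)],[("scene",pc,s)],[("top",pc,t),("scene",pc,s)]):
    v,r=fit(o,[490,-200,0]);print("nest",v,r)
def pin(v,uvs):
    f=lambda th:np.concatenate([(proj(n,place(v,[76-26*np.cos(th[0]),-26*np.sin(th[0]),70]))-uv).ravel() for n,uv in uvs])
    r=least_squares(f,[1.3]);return r.x,r.fun
print("clamp",pin(v,[("top",un((0,0),(243,97),(300,160))),("scene",un((0,300),(104,409),(185,158)))]))
sp=[[37.5,42.5,8],[37.5,-42.5,8],[-37.5,-42.5,8],[-37.5,42.5,8]]
t=un((400,0),[(565,73),(685,128),(638,233),(518,178)],(171,160))
s=un((400,300),[(575,572),(495,440),(693,520)],(290,238))
for o in([("top",sp,t)],[("scene",[sp[0],sp[1],sp[3]],s)],[("top",sp,t),("scene",[sp[0],sp[1],sp[3]],s)]):
    v,r=fit(o,[490,200,-.4]);print("stand",v,r)
bp=[[2,26,98],[2,-26,98]]
t=un((400,0),[(538,117),(637,163)],(171,160))
s=un((400,300),[(634,428),(587,348)],(290,238))
for o in([("top",bp,t)],[("scene",bp,s)],[("top",bp,t),("scene",bp,s)]):
    v,r=fit(o,[490,200,-.4]);print("bezel",v,r)
E
python3 fit1.py
```

```text
nest [ 531.14 -208.2     0.09] [-1.02  0.12  0.38 -0.47  0.53  0.02 -0.5   0.22  0.35  0.06]
nest [ 529.37 -211.57    0.09] [-0.17  5.55 -1.09  4.9  -0.16 -1.08  2.2  -0.44  0.17 -2.15]
nest [ 531.03 -209.22    0.09] [-0.74  0.19  0.65 -0.46  0.91  0.02 -0.11  0.28  0.58  0.11  0.05  6.31
 -0.91  5.67 -0.05 -0.4   2.36  0.22  0.39 -1.35]
clamp (array([1.46]), array([0.32, 0.17, 0.62, 1.09]))
stand [583.1  197.21  -0.43] [ 0.02 -0.29  0.47 -0.29 -0.    0.31 -0.49  0.27]
stand [584.02 196.77  -0.42] [-0.85  0.43 -0.17 -0.1   1.47 -0.38]
stand [583.49 197.07  -0.43] [-0.01 -0.39  0.49 -0.49  0.11  0.16 -0.43  0.22 -0.77  0.32  0.09 -0.27
  1.64 -0.34]
bezel [581.09 193.25  -0.49] [ 2.13  0.55 -2.12 -0.54]
bezel [582.55 196.46  -0.45] [ 0.17  0.5  -0.18 -0.53]
bezel [581.94 196.07  -0.47] [ 1.07  0.45 -3.   -1.02  0.06  0.27 -0.03 -0.84]
```

```bash
cat >> h.py <<'E'
NEST=[531.1,-208.4,.09]; BEZ=[583.2,197,-.43]
def stand_pose(a,h=50,g=70,dz=0,bx=2,back=0,flip=1):
    ps=BEZ[2];x=np.array([np.cos(ps),np.sin(ps),0]);y=np.array([-x[1],x[0],0]);z=np.array([0,0,1.])
    d=-(np.cos(a)*z+np.sin(a)*x)
    p=np.array([BEZ[0],BEZ[1],8+h+dz])+bx*x-(g+back)*d
    return p,toolR(d,flip*y)
def nest_pose(a,h=50,g=70,dz=0,bx=2,back=0,flip=1,off=(0,0)):
    ps=NEST[2];nx=np.array([np.cos(ps),np.sin(ps),0]);ny=np.array([-nx[1],nx[0],0])
    bz,bX=-nx,np.array([0,0,1.]);by=np.cross(bz,bX)
    d=-(np.cos(a)*bz+np.sin(a)*bX)
    p=np.array([NEST[0],NEST[1],36.5+dz])+(45+off[0])*nx+off[1]*ny+h*bz+bx*bX-(g+back)*d
    return p,toolR(d,flip*by)
E
python3 - <<'E'
from h import *
np.set_printoptions(precision=2,suppress=True)
print(env.tips_ahead)
for a in np.radians([20,30,40,45,50,60,70,80,90]):
  for fl in(1,-1):
    for n,f,dz in(("s",stand_pose,0),("s+",stand_pose,100),("n",nest_pose,0),("n+",nest_pose,80)):
        p,q=f(a,dz=dz,flip=fl);k=env.ik(p,q);print(round(np.degrees(a)),fl,n,p,k)
E
```

```text
80.0
20 1 s [606.78 186.19 123.78] [ 0.21  0.76  1.55  0.23  1.13 -1.06]
20 1 s+ [606.78 186.19 223.78] [ 0.21  0.63  1.52  0.21  1.29 -1.03]
20 1 n [ 460.61 -214.76   62.44] [-0.8   1.01  2.26  2.29  1.3   1.47]
20 1 n+ [ 460.61 -214.76  142.44] [-0.8   0.79  2.32  2.25  1.2   1.6 ]
20 -1 s [606.78 186.19 123.78] [0.21 0.76 1.55 0.23 1.13 2.08]
20 -1 s+ [606.78 186.19 223.78] [0.21 0.63 1.52 0.21 1.29 2.12]
20 -1 n [ 460.61 -214.76   62.44] [-0.8   1.01  2.26  2.29  1.3  -1.67]
20 -1 n+ [ 460.61 -214.76  142.44] [-0.8   0.79  2.32  2.25  1.2  -1.54]
30 1 s [616.83 181.58 118.62] [ 0.17  0.83  1.45  0.29  1.32 -1.11]
30 1 s+ [616.83 181.58 218.62] [ 0.17  0.7   1.43  0.29  1.46 -1.07]
30 1 n [ 465.74 -214.3    73.5 ] [-0.75  0.88  2.27  2.3   1.05  1.57]
30 1 n+ [ 465.74 -214.3   153.5 ] [-0.75  0.65  2.31  2.21  0.93  1.74]
30 -1 s [616.83 181.58 118.62] [0.17 0.83 1.45 0.29 1.32 2.03]
30 -1 s+ [616.83 181.58 218.62] [0.17 0.7  1.43 0.29 1.46 2.07]
30 -1 n [ 465.74 -214.3    73.5 ] [-0.75  0.88  2.27  2.3   1.05 -1.57]
30 -1 n+ [ 465.74 -214.3   153.5 ] [-0.75  0.65  2.31  2.21  0.9
[... 3073 characters left out ...]
08]
80 -1 n [ 514.01 -209.94  107.44] [-0.45  0.59  1.96  0.21  0.45  0.86]
80 -1 n+ [ 514.01 -209.94  187.44] [-0.45  0.45  1.94  0.16  0.61  0.91]
90 1 s [648.65 166.99  58.  ] [ 0.07  1.35  0.95  0.69  2.29 -1.08]
90 1 s+ [648.65 166.99 158.  ] [ 0.07  1.2   1.03  0.73  2.34 -1.02]
90 1 n [ 526.12 -208.85  108.5 ] [-0.4   0.63  1.86 -0.    0.66 -2.06]
90 1 n+ [ 526.12 -208.85  188.5 ] [-0.4   0.49  1.83 -0.    0.81 -2.06]
90 -1 s [648.65 166.99  58.  ] [0.07 1.35 0.95 0.69 2.29 2.07]
90 -1 s+ [648.65 166.99 158.  ] [0.07 1.2  1.03 0.73 2.34 2.12]
90 -1 n [ 526.12 -208.85  108.5 ] [-0.4   0.63  1.86 -0.    0.66  1.08]
90 -1 n+ [ 526.12 -208.85  188.5 ] [-0.4   0.49  1.83 -0.    0.81  1.08]
```

```bash
cat >> h.py <<'E'
A=np.radians(80);K=dict(h=52,g=74,flip=-1)
def crop(im,x,y,w,h,s):return cv2.resize(im[y:y+h,x:x+w],None,fx=s,fy=s,interpolation=cv2.INTER_CUBIC)
E
python3 - <<'E'
from h import *
env.reach(*stand_pose(A,back=70,dz=100,**K))
env.move_l(*stand_pose(A,back=70,**K),rate=120)
print(env.move_l(*stand_pose(A,**K),rate=60,f_stop=8))
s=env.read_state();print(s["time_s"],s["tool_pos"],s["force"],stand_pose(A,**K))
im=viewer.camera("scene");t=viewer.camera("top")
cv2.imwrite("pics/app.png",np.hstack([crop(im,255,200,130,140,3),crop(t,145,120,130,140,3)]))
E
```

```text
False
4.6667 [651.56330171 165.62358055  72.93643094] [-0.02262322  0.2901574   0.53893021] (array([651.25951379, 165.78647613,  72.84996515]), array([ 0.74840734, -0.16343361, -0.62798832, -0.13713708]))
```

View pics/app.png

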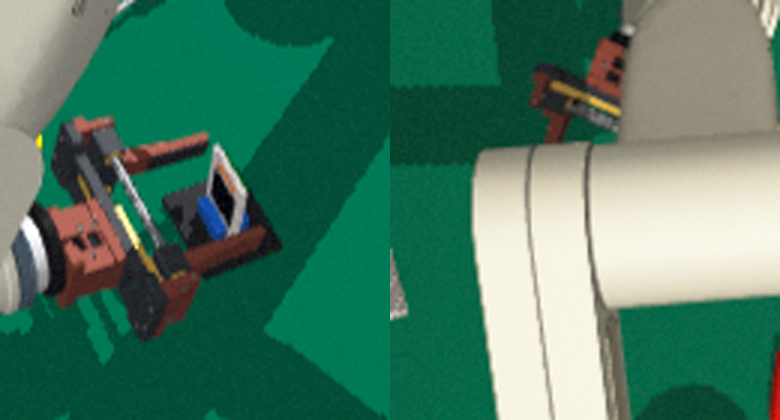

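The fingers straddle the bezel, with the tips at crop (208,135) and (265,230), just past the bezel's plane. I'll grip and lift.

Run:
```python
from h import *
set_gripper(46)
s=env.read_state();print(s["time_s"],s["width"],s["force"],s["wrist_torque"])
p,q=stand_pose(A,dz=110,**K)
env.move_l(p,rate=80)
s=env.read_state();print(s["time_s"],s["width"],s["force"],s["tool_pos"])
im=viewer.camera("scene");cv2.imwrite("pics/lift.png",crop(im,225,150,160,150,4))
```

```text
5.425 51.5727713642684 [0.42031179 0.52490444 0.00111901] [-0.16336249 -0.28801511 -0.11508703]
6.95 51.905526053475974 [ 0.7273132  0.2911713 -1.5415261] [651.05145169 165.78882776 182.19250803]
```

View pics/lift.png

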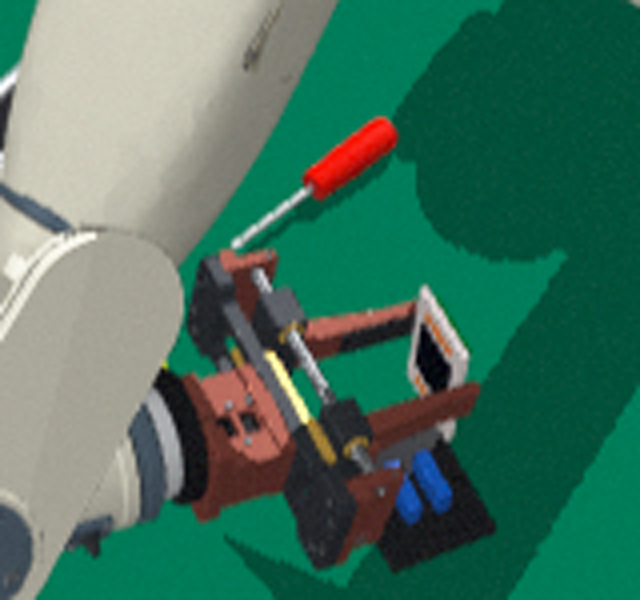

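The bezel is held near the fingertips, width 51.9 mm. Moving it over the nest.

Run:
```python
from h import *
env.reach(*nest_pose(A,dz=150,**K))
env.move_l(*nest_pose(A,dz=20,**K),rate=80)
s=env.read_state();print(s["time_s"],s["width"],s["force"],s["tool_pos"],nest_pose(A,dz=20,**K))
im=viewer.camera("scene");t=viewer.camera("top")
cv2.imwrite("pics/n20s.png",im);cv2.imwrite("pics/n20t.png",t)
cv2.imwrite("pics/n20.png",np.hstack([crop(im,180,140,80,100,5),crop(t,300,140,80,100,5)]))
```

```text
10.2833 51.368903680950815 [-1.20324145 -0.19452823 -0.31209306] [ 511.57535022 -210.29373474  131.81946247] (array([ 511.33037296, -210.18408607,  131.37577372]), array([ 0.99518622,  0.04481363,  0.08706751, -0.00392068]))
```

View pics/n20.png

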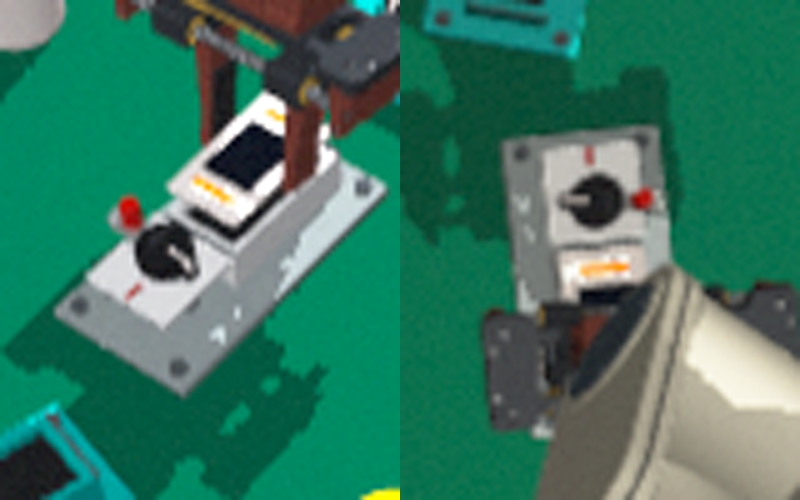

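```bash
python3 - <<'E'
from h import *
np.set_printoptions(precision=1,suppress=True)
def show(tag,n,m,off,tile): print(tag,(proj(n,place(NEST,m))-off+.5)*5-.5+tile)
for n,off,tile in(("scene",(180,140),(0,0)),("top",(300,140),(400,0))):
    off=np.array(off);tile=np.array(tile)
    show(n+" bezel end corners face",n,[[45,26,61],[45,-26,61],[-45,-26,61]],off,tile)
    show("collar, pin1.46 , plate mark",n,[[76,0,54],[76-26*np.cos(1.46),-26*np.sin(1.46),70]],off,tile)
    show("block corners",n,[[50,26,36],[-50,26,36],[-50,-26,36]],off,tile)
E
python3 - <<'E'
import cv2,numpy as np
s=cv2.imread("pics/n20s.png");t=cv2.imread("pics/n20t.png")
c=lambda im,x,y,w,h:cv2.resize(im[y:y+h,x:x+w],None,fx=10,fy=10,interpolation=cv2.INTER_CUBIC)
cv2.imwrite("pics/n20z.png",np.hstack([c(s,200,155,45,50),c(t,325,165,32,50)]))
E
```

```text
scene bezel end corners face [[237.  225.5]
 [167.4 184.9]
 [267.3  92.3]]
collar, pin1.46 , plate mark [[167.5 246.8]
 [132.8 204.9]]
block corners [[235.5 259. ]
 [343.6 153.7]
 [276.  116.1]]
top bezel end corners face [[561.6 253.9]
 [646.5 245.3]
 [662.6 392.4]]
collar, pin1.46 , plate mark [[597.  200.4]
 [643.7 197.9]]
block corners [[555.7 249.4]
 [572.9 410. ]
 [656.6 401.5]]
```

View pics/n20z.png

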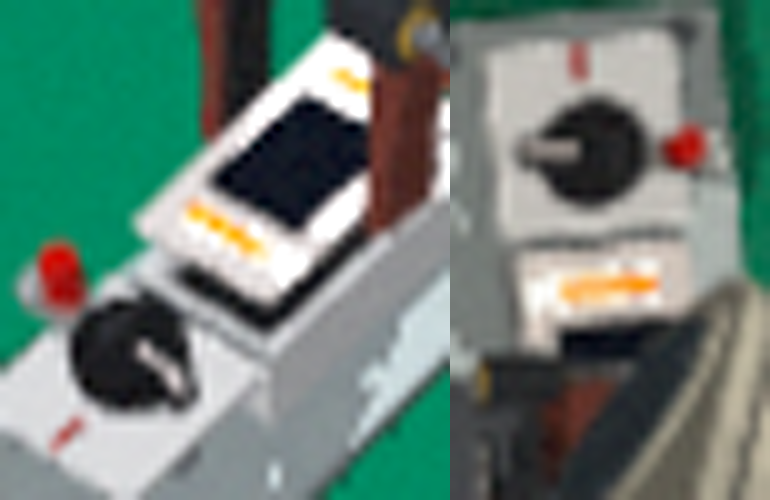

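Measured bezel and collar corners agree with the prediction to about 1 mm. I'll shift -0.5 mm in x and y, then lower with a force stop.

Run:
```python
from h import *
np.set_printoptions(precision=2,suppress=True)
o=(-.5,-.5)
s0=env.read_state()
env.move_l(nest_pose(A,dz=7,off=o,**K)[0],rate=40)
s=env.read_state();print(s["force"],s["wrist_torque"],s["tool_pos"],nest_pose(A,dz=7,off=o,**K)[0])
for dz in(5,4,3,2):
    r=env.move_l(nest_pose(A,dz=dz,off=o,**K)[0],rate=10,f_stop=5)
    s1=env.read_state();print(dz,r,s1["force"]-s["force"],s1["wrist_torque"]-s["wrist_torque"],s1["tool_pos"],s1["time_s"])
    if r:break
im=viewer.camera("scene");t=viewer.camera("top")
cv2.imwrite("pics/low.png",np.hstack([crop(im,200,155,45,50,10),crop(t,325,165,32,50,10)]))
```

```text
[-0.71  0.66 -0.66] [-0.03  0.29 -0.01] [ 510.67 -210.64  117.93] [ 510.88 -210.73  118.38]
5 False [ 1.26 -0.8   1.51] [-0.02 -0.06 -0.01] [ 511.04 -210.8   116.53] 11.2083
4 False [-0.98 -1.34  5.77] [-0.1   0.02  0.01] [ 511.15 -210.86  115.85] 11.4583
3 False [ 2.22 -5.09  1.17] [-0.81 -0.31 -0.08] [ 511.85 -211.67  114.85] 11.7083
2 False [ 1.57 -7.47  4.09] [-1.05 -0.32 -0.16] [ 511.94 -211.69  114.09] 11.9583
```

View pics/low.png

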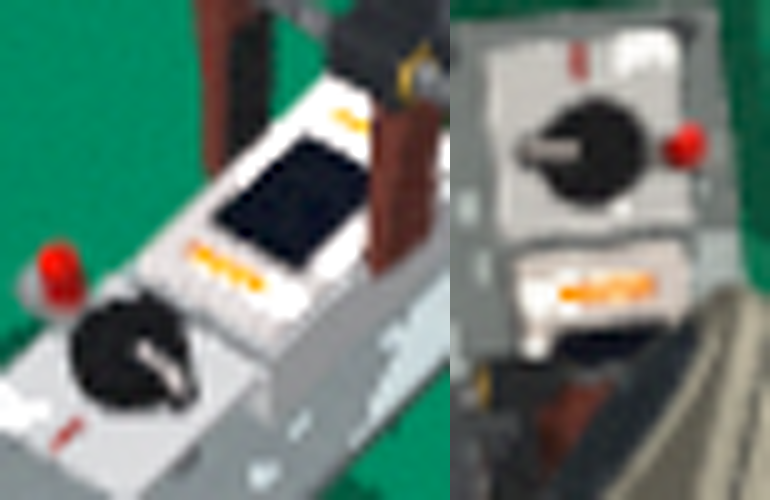

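The block's sides pushed the fingers about 1 mm toward -y and then they slipped over, so the grip centred itself. The bezel is now almost down. I'll follow that offset, lower the rest and release.

Run:
```python
from h import *
np.set_printoptions(precision=2,suppress=True)
o=(.3,-1.4)
env.move_l(nest_pose(A,dz=2,off=o,**K)[0],rate=10)
r=env.move_l(nest_pose(A,dz=0.3,off=o,**K)[0],rate=8,f_stop=12)
s=env.read_state();print(r,s["force"],s["wrist_torque"],s["tool_pos"],nest_pose(A,dz=.3,off=o,**K)[0])
set_gripper(62)
s=env.read_state();print(s["force"],s["width"],s["tool_pos"])
p,q=nest_pose(A,dz=120,off=o,**K)
env.move_l(nest_pose(A,dz=15,off=o,**K)[0],rate=40);env.move_l(p,rate=150)
env.move_l(p+[-60,150,50],rate=250)
s=env.read_state();print(s["time_s"],s["force"])
im=viewer.camera("scene");t=viewer.camera("top")
cv2.imwrite("pics/rels.png",im);cv2.imwrite("pics/relt.png",t)
cv2.imwrite("pics/rel.png",np.hstack([crop(im,200,150,48,55,8),crop(t,315,165,45,55,8)]))
```

```text
False [-2.35 -1.91 11.29] [-0.33  0.19 -0.05] [ 512.33 -211.85  112.65] [ 511.75 -211.55  111.68]
[-0.03  0.6   0.26] 62.08540463095759 [ 511.47 -211.3   111.33]
15.2833 [-0.11  0.91  0.15]
```

View pics/rel.png

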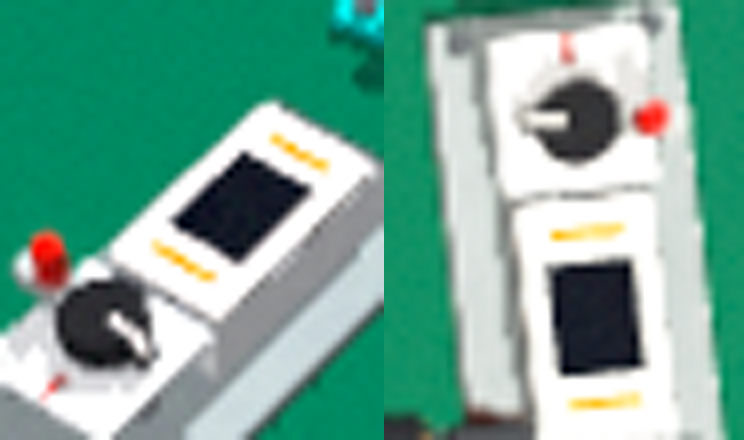

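The bezel looks seated: the flange is flush, face up, and evenly placed on the block. If the green block were on the rim, lowering would have stopped about 4 mm higher. Next is the clamp, gripping the pin and following the arc.

```bash
cat > clamp.py <<'E'
from h import *
np.set_printoptions(precision=2,suppress=True)
N=[531.4,-209.4,.09]
def pp(th,z,fl):
    p=place(N,[76-26*np.cos(th),-26*np.sin(th),z+80])[0]
    t=place([0,0,N[2]],[np.sin(th),-np.cos(th),0])[0]*fl
    return p,toolR([0,0,-1],t)
E
python3 - <<'E'
from clamp import *
for fl in(1,-1):
    print(fl,[env.ik(*pp(t,57,fl)) for t in(1.46,.7,0)])
# refit seated bezel and pin
o=[("top",[[76,0,54]],np.array([[339.1,179.9]])),("scene",[[76,0,54]],np.array([[213.1,190.6]]))]
for n,off,uvs in(("top",(315,165),[(653-384,115)]),("scene",(200,150),[(47,238)])):
    print(n,proj(n,pp(1.46,-10,1)[0]),[( (u+.5)/8-.5+off[0],(v+.5)/8-.5+off[1]) for u,v in uvs])
    print(" collar",proj(n,place(N,[76,0,54])))
s=env.read_state();print(s["tool_pos"],s["time_s"])
E
```

```text
1 [array([-0.38,  0.67,  1.66, -0.  ,  0.82, -0.36]), array([-0.38,  0.64,  1.71, -0.  ,  0.79,  0.4 ]), array([-0.36,  0.63,  1.74, -0.  ,  0.78,  1.12])]
-1 [None, None, array([-0.36,  0.63,  1.74, -0.  ,  0.78, -2.02])]
top [[348.66 179.07]] [(348.1875, 178.9375)]
 collar [[339.32 179.58]]
scene [[205.84 180.47]] [(205.4375, 179.3125)]
 collar [[212.78 188.85]]
[452.08 -62.3  280.87] 15.3833
```

Run:
```python
from clamp import *
set_gripper(40)
env.reach(*pp(1.46,120,1))
r=env.move_l(pp(1.46,58,1)[0],rate=60,f_stop=5);print(r)
if not r:
    set_gripper(5)
    s=env.read_state();print(s["width"],s["force"],s["tool_pos"],pp(1.46,58,1)[0])
    if 9<s["width"]<15:
        for th in np.linspace(1.46,0,9)[1:]:
            env.move_l(*pp(th,58,1),rate=20)
            s=env.read_state();print(round(th,2),s["force"],s["width"],s["tool_pos"]-pp(th,58,1)[0])
        set_gripper(34)
        env.move_l(pp(0,130,1)[0],rate=80)
        env.move_l(pp(0,130,1)[0]+[-150,150,80],rate=250)
    im=viewer.camera("scene");t=viewer.camera("top");print(env.read_state()["time_s"])
    cv2.imwrite("pics/cls.png",im);cv2.imwrite("pics/clt.png",t)
    cv2.imwrite("pics/cl.png",np.hstack([crop(im,200,150,48,55,8),crop(t,315,165,45,55,8)]))
```

```text
False
10.848790948792391 [-0.6  -0.1   1.68] [ 606.53 -228.61  138.12] [ 606.55 -228.56  138.  ]
1.28 [-0.25 -0.62  1.56] 10.852740030792814 [ 0.06 -0.09  0.12]
1.1 [ 0.2  -0.51  1.41] 10.85551883276232 [ 0.15 -0.13  0.13]
0.91 [ 0.85 -2.62  0.86] 10.938602103734567 [ 0.19 -0.19  0.15]
0.73 [-0.03 -3.46  2.53] 10.8185458064674 [ 0.17 -0.18  0.13]
0.55 [ 0.77 -3.63  2.78] 10.954307413267733 [ 0.2  -0.13  0.11]
0.36 [ 1.11 -2.47  2.82] 10.93539625702977 [ 0.22 -0.12  0.12]
0.18 [ 1.02 -3.02  1.12] 11.369740772874387 [ 0.29 -0.1   0.1 ]
0.0 [ 2.75 -3.67  0.88] 10.476285195296034 [ 0.37 -0.16  0.12]
24.9667
```

View pics/cl.png

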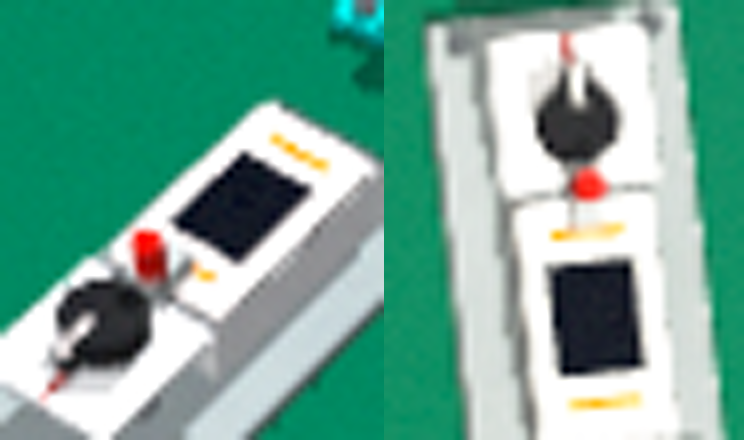

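The pointer is at the red mark (scene (60,360) to (52,382), top (577,85) to (566,45)) and the toe lies over the bezel's end. I'll check the clamp angle and the bezel pose numerically.

Run:
```python
from clamp import *
g=lambda u,v,o:np.array([(u+.5)/8-.5+o[0],(v+.5)/8-.5+o[1]])
T,S=(315,165),(200,150)
for th in(-.15,0,.15):print(th,[proj(n,place(N,[76-26*np.cos(th),-26*np.sin(th),70]))-proj(n,place(N,[76,0,54])) for n in("top","scene")])
print("meas",g(590-384,184,T)-g(577-384,121,T),g(148,240,S)-g(104,323,S))
# bezel window/bars: bar centres top vs collar (bezel relative to clamp axis), face z=41
print("bezel corners pred scene",proj("scene",place(N,[[-45,-26,41],[-45,26,41],[45,26,41],[45,-26,41]])))
print("meas",[g(*c,S) for c in((270,101),(378,168),(217,320),(110,254))])
w=cv2.imread("pics/clt.png")
# window blob centroid in top
b=(w.max(2)<70).astype(np.uint8);b[:195]=0;b[216:]=0;b[:,:332]=0;b[:,348:]=0
m=cv2.moments(b,True);u=np.array([m["m10"],m["m01"]])/m["m00"];print("window centroid",u,m["m00"],proj("top",place(N,[0,0,41])))
```

```text
-0.15 [array([[0.38, 7.97]]), array([[ 6.36, -8.67]])]
0 [array([[1.67, 7.94]]), array([[ 5.38, -9.35]])]
0.15 [array([[2.94, 7.71]]), array([[ 4.27, -9.89]])]
meas [1.62 7.88] [  5.5  -10.38]
bezel corners pred scene [[233.31 162.56]
 [246.87 170.13]
 [227.34 189.08]
 [213.59 181.  ]]
meas [array([233.31, 162.19]), array([246.81, 170.56]), array([226.69, 189.56]), array([213.31, 181.31])]
window centroid [340.88 204.3 ] 132.0 [[341.37 204.48]]
```

Run:
```python
from station import env,workorder
env.hold(.3);workorder.sign_off();s=env.read_state();print(s["time_s"],s["force"])
```

```text
the job is handed in; nothing more can be done
the job is handed in; nothing more can be done
```

The bezel is lying face up in the aluminium nest's pocket, the clamp is turned to its red mark, and the job is handed in. The hand-in gave no verdict.

I gripped the bezel across its 52 mm width in the stand, turned it and laid it in the pocket. I then closed the clamp by gripping its red pin and following the arc, and moved the arm clear. That took about 25 s of the 67 s.

**Clamp:** The pin's position in the top view gives an angle of about 0 rad. The scene view agrees within roughly 1 pixel, and the pointer is at the red mark.

**Bezel:** Its corners and window are within about 0.7 pixel (roughly 1.5 mm) of where they should be, and it looks level. I judged its height from how far it went down and from the pictures, not from a direct measurement.

**What disagreed:**
- While lowering, the nest block pushed the gripper about 1 mm sideways, with 7–8 N of side force, so my first estimate of the nest was off by about that much. I followed the shift, and the last lowering met 11 N.
- Two of the first pocket-corner readings in the scene view were about 6 pixels off and were not used.
- I did not re-check the screwdriver, tape, bottle and basket at the end, but no planned move went near them and there was no unexpected contact force.

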